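# Reset the tripped breaker behind a push-latch flap

## Robot

A 7-joint arm with a two-finger parallel gripper is mounted at the origin on the work surface. World frame = base frame: x ahead of the robot, y to its left, z up, the work surface at z = 0. Lengths are in m, angles in rad, forces in N, time in s.
With the tool pointing down it reaches from about 0.35 to 0.9 m from the base axis. Payload 7.2 kg.
Tool frame: the origin (TCP) lies midway between the tips of the shut fingers; the grasp point (between the pads) lies 19 mm behind it (robot.grasp_offset is the distance from the TCP to the grasp point, in m); z points along the fingers, y is the direction in which the jaws open and shut (so a half turn about z gives the same grasp; the last joint's range is limited). The gripper opens to 88 mm and grips with 3 to 60 N. Pads are 20 mm wide; open, the fingers measure 115 mm over their backs; the gripper's body (75 mm by 178 mm) begins 61 mm behind the grasp point.
Start: joints at [-1.212, 0.411, -0.013, 1.596, 0.006, 1.134, -0.082], TCP at [0.259, 0.569, 0.223] pointing down, gripper open.
Joint ranges: [-2.95, 2.95], [-0.29, 1.99], [-1.47, 1.44], [0.14, 2.54], [-1.03, 4.17], [0.13, 1.85], [-2.86, 2.86]. Speed limits (rad/s): [2.39, 2.39, 3.01, 3.01, 3.14, 3.14, 3.14].

## Interface

Orientations are given as a unit quaternion [x, y, z, w].
In Python, from plant import robot, capture, workorder gives the robot as it stands. The module is installed in compiled form; this text tells all that it offers.
- The arm moves only by the tool move_arm, never from a script. Its argument "motion" is a list of rows, each an object of numbers: "ax", "ay", "az": the turn, a rotation vector about the tool's x, y, z in degrees; "tx", "ty", "tz": the shift along the tool's x, y, z in mm; "hand": the closure, from 0 (fully open) to 1 (shut). A call has exactly 10 rows; each row is the pose to reach, as a shift and turn from the pose measured when the call began, along the tool's axes at that moment; what a row does not reach only later rows make up. A row lasts 1/8 s, in which the tool goes at most 62.5 mm and 10.7 degrees, less where a joint would pass 70% of its speed; a pose out of reach is approached as far as the arm can. A call with a gripper value outside its range is refused whole. The fingers move at their own pace and stop on an object; "newtons" is the grip in N (left out, the last holds). Time passes only in rows, so rows that repeat a pose let the fingers close, or fill a call up. It gives the time, the measured TCP pose, the force and the opening at its end, in the units of the state.
- robot.state(): the state, without advancing time (a new reading comes with each control period).
- capture(name): name is "scene" or "top" or "wrist"; returns a dict with "img" (420x560x3 uint8, red, green, blue), "vfov" (degrees; the focal length in pixels is half the picture's height over the tangent of half this angle, whatever the lens; pixels are square), "cx", "cy" (the principal point, pixels), "world_to_cam" (4x4, takes a point from world to camera coordinates). Camera axes: x right, y down, z forward; pixel columns grow to the right and rows downward; lengths in m; the calibration is good to about 2 mm. The wrist camera is an equidistant fisheye: a pixel r from the principal point sees the ray r / f radians off the axis. A picture is of the moment at which its call begins. There is no depth.
- workorder.hand_in(): hands the job in, once; it reports no verdict.
The state is a dict: "time_s": time; "joint_pos": joint angles; "joint_velocities": joint speeds; "joint_efforts": joint torques, N m; "ee_pos": TCP position; "ee_rot": TCP orientation; "contact_force": force on the tool from outside, world axes, zero at the start; "moment": the same for the moment, N m; "gripper_width": finger opening in m.
Only numpy, scipy, OpenCV 4.12 (cv2) and the standard library are available. Lean on these libraries where they do the work, as an engineer would, in place of code of your own. Each camera call takes 0.05 s, during which the arm holds its last target.

## Task

The bench saw's breaker has tripped: press the flap of the grey breaker box in at its free edge as far as it goes and let go so that it springs wide open, then press the round button inside fully in and let it come back out. After that push the flap down again, in past flush as far as it goes, and let go, so that it stays latched shut. Use only the fingertips or the outside of the fingers, do not press the square button, and leave the tape roll, the jar and the wooden strip where they stand.

Things in the scene. Friction and masses are not known exactly. Their poses are not given: they have to be found in the camera images.
- box: Grey steel breaker box fixed to the bench, 154 (x) by 144 (y) by 75 mm tall, walls 11. Origin: centre of its underside. x runs along the flap's hinge, roughly away from the robot (yaw up to 0.45 rad), y to the robot's left, z up. Its top is almost all flap. Inside, a panel at z = 36 mm bears two buttons at y = -15, x = -30 and +30 mm (which is which varies); guard at y = -30.5 mm up to z = 52 mm.
- flap (a joint): Flap angle, rad: 0 = latched, flush; negative = pressed in (stop at -0.078, 9 mm at the edge); 1.75 = wide open, just past upright. A spring always pushes it open (2 N at the edge, in 1.2 s). Push-push latch: pressing the latched flap in to the stop (beyond -0.055) and letting go frees it; pushing the open flap down, in to the stop, and letting go latches it. A shorter press may do nothing.
- flap_edge (a point): Middle of the flap's free edge on its outer (upper) face; moves with the flap. The flap is a plain white plastic plate 130 mm along the box's x, 119 mm from hinge to free edge, 6 mm thick. When latched the edge lies 119.5 mm from the hinge line towards the box's -y, at z = 75 mm, flush with the rim.
- flap_hinge (a point): Middle of the flap's hinge line: in the box's frame at y = +60 mm, z = 72 mm (3 mm below the outer face of the closed flap). The hinge line runs along the box's x. Latch wires stand in the box at y = -46 mm, up to z = 60 mm.
- round_button (a joint): How far the round button is pressed in, m: 0 = out, 0.006 = fully in. Sprung, 1.5 N at the start to 5 N fully in; it comes back out by itself.
- round_button_top (a point): Centre of the top of the round button: black cap 22 mm in diameter in a white round bezel 32 mm across, its top at z = 58 mm in the box (10 mm above the bezel). Pressed straight down.
- square_button (a joint): How far the square button is pressed in, m: 0 = out, 0.006 = fully in. Not to be pressed.
- square_button_top (a point): Centre of the top of the square button: black cap 21 mm square in a white square bezel 31 mm across, same height as the round one, 60 mm from it.
- tape: Loose bystander: roll of paper tape lying flat, 80 mm across, 24 mm high, hole 54 mm. Origin: centre of its underside.
- jar: Loose bystander: white plastic jar with a steel lid, 44 mm across, 75 mm tall. Origin: centre of its underside.
- strip: Loose bystander: perforated wooden strip 30 by 110 by 20 mm lying flat. Origin: centre of its underside.
Things that resemble listed ones, but are neither listed nor needed, are in the scene too. Several things look just like the box: the one meant starts nearest to the robot's base.

How it is judged:
By the outcome, as a careful person would: the job done as asked, in the order asked, and still so for the second after the job is handed in, with the robot touching nothing.
It also fails if it takes over 54 s, if anything falls off the work surface, if the arm or the gripper's body presses on something with over 40 N, if the wrist force passes 120 N, or if a joint passes its speed limit or range.

## Working session

There is one attempt and no reset: what is moved stays moved. The work goes in short steps, Python scripts to look and compute and a tool call to move; the robot and the scene stay as the last step left them, time stands still between calls to the robot, and variables do not carry over. Pictures are saved under pics/ and viewed, and the job is handed in when it is done.

Besides the shell and the picture viewer there is one more tool, called after "Emit:" as name([rows], argument=value, ...), one row to a line, values as JSON. move_arm: Moves the arm, as the interface text tells. Its arguments: {"type":"object","properties":{"motion":{"type":"array"},"newtons":{"type":"number"}},"required":["motion"]}

```bash
mkdir -p pics; cat > h.py <<'E'
import numpy as np, cv2
from plant import robot, capture, workorder
def snap(n,f):
    c=capture(n); cv2.imwrite('pics/'+f,cv2.cvtColor(c['img'],cv2.COLOR_RGB2BGR)); 
    np.save('pics/'+f[:-4]+'.npy',np.array([c['vfov'],c['cx'],c['cy']]+list(np.array(c['world_to_cam']).ravel())))
    return c
def load(f):
    v=np.load('pics/'+f+'.npy'); im=cv2.imread('pics/'+f+'.png')
    return dict(img=im,vfov=v[0],cx=v[1],cy=v[2],T=v[3:].reshape(4,4))
def ray(c,u,v,fish=False):
    T=c['T']; f=210/np.tan(np.radians(c['vfov']/2)); x=(u-c['cx'])/f;y=(v-c['cy'])/f
    if fish:
        r=np.hypot(x,y); d=np.array([np.sin(r)*x/r,np.sin(r)*y/r,np.cos(r)]) if r>1e-9 else np.array([0,0,1.])
    else: d=np.array([x,y,1.])
    R=T[:3,:3]; return -R.T@T[:3,3], R.T@d
def onz(c,u,v,z,fish=False):
    o,d=ray(c,u,v,fish); return o+d*(z-o[2])/d[2]
def proj(c,p,fish=False):
    q=c['T'][:3,:3]@np.array(p)+c['T'][:3,3]; f=210/np.tan(np.radians(c['vfov']/2))
    if fish:
        r=np.hypot(q[0],q[1]); t=np.arctan2(r,q[2]); return c['cx']+f*t*q[0]/r, c['cy']+f*t*q[1]/r
    return c['cx']+f*q[0]/q[2], c['cy']+f*q[1]/q[2]
E
python3 - <<'E'
from h import *
for n in ['scene','top','wrist']: snap(n,n+'0.png')
s=robot.state(); print(s)
for n in ['scene','top']:
    c=load(n+'0'); print(n,ray(c,c['cx'],c['cy']),c['vfov'])
E
```

```text
{'time_s': 0.15, 'joint_pos': array([-1.21219208,  0.41171774, -0.01273496,  1.59681255,  0.00560937,
        1.1342942 , -0.08222913]), 'joint_velocities': array([-0.00061412, -0.00131151, -0.00013059, -0.00178618,  0.00014791,
       -0.00079879,  0.00188355]), 'joint_efforts': array([ 5.78610525e-04, -5.88331926e+01,  6.41724430e-01, -2.91290420e+01,
       -5.38634125e-02,  1.57941756e-02,  7.69395683e-05]), 'ee_pos': array([0.25859385, 0.56858781, 0.22201722]), 'ee_rot': array([ 2.11776586e-01,  9.77317922e-01, -5.91847325e-04, -8.59666943e-05]), 'contact_force': array([0.34339569, 0.36598726, 0.30172606]), 'moment': array([0.02650357, 0.02328537, 0.01682691]), 'gripper_width': 0.08777467386665991}
scene (array([1.26558847, 0.47215407, 0.77931354]), array([-0.62194852, -0.38168288, -0.68373842])) 45.96743544833929
top (array([0.44711777, 0.06992553, 1.07755456]), array([ 0.18705664, -0.02139602, -0.98211609])) 51.003674907534766
```

View pics/top0.png

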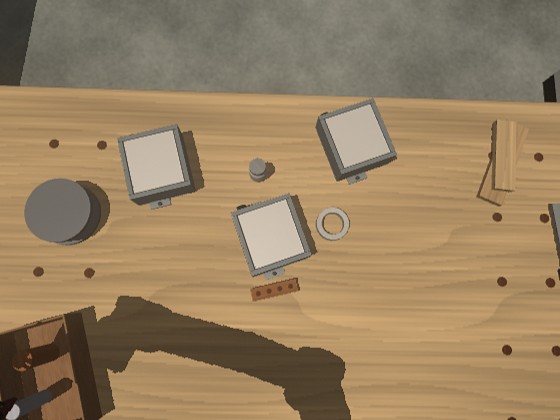

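View pics/scene0.png

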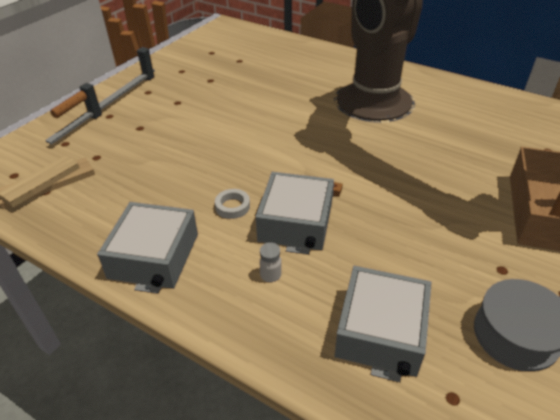

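View pics/wrist0.png

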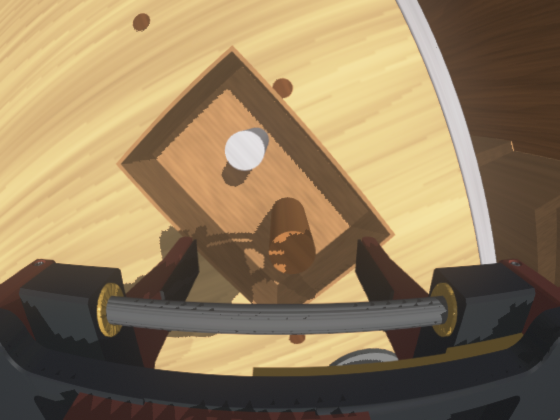

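```bash
python3 - <<'E'
from h import *
c=load('top0'); im=c['img']
hsv=cv2.cvtColor(im,cv2.COLOR_BGR2HSV)
m=((hsv[...,1]<40)&(hsv[...,2]>170)).astype(np.uint8)
n,l,st,ce=cv2.connectedComponentsWithStats(m)
for i in range(1,n):
    if st[i,4]>1500:
        cs,_=cv2.findContours((l==i).astype(np.uint8),0,1); r=cv2.minAreaRect(cs[0]); b=cv2.boxPoints(r)
        P=np.array([onz(c,u+.0,v+.0,.075) for u,v in b]); print(st[i],b.round(1).tolist(),P.round(4).tolist(),'sides',[np.linalg.norm(P[k]-P[k-1]).round(4) for k in range(4)],P.mean(0).round(4),'dist',np.linalg.norm(P.mean(0)[:2]))
# grey mask
x0=cv2.resize(im[170:320,210:360],(750,750),interpolation=cv2.INTER_CUBIC); cv2.imwrite('pics/z0.png',x0[:600]); 
E
```

```text
[ 326  105   64   62 2440] [[325.0, 119.4000015258789], [369.6000061035156, 101.5999984741211], [389.29998779296875, 150.89999389648438], [344.70001220703125, 168.6999969482422]] [[0.854, -0.0569, 0.075], [0.9036, -0.1661, 0.075], [0.7794, -0.2114, 0.075], [0.732, -0.1039, 0.075]] sides [np.float64(0.1307), np.float64(0.12), np.float64(0.1323), np.float64(0.1174)] [ 0.8172 -0.1346  0.075 ] dist 0.8282494934115434
[ 124  131   60   62 2627] [[122.0999984741211, 141.6999969482422], [172.0, 130.1999969482422], [183.6999969482422, 180.8000030517578], [133.8000030517578, 192.39999389648438]] [[0.783, 0.4235, 0.075], [0.8152, 0.3084, 0.075], [0.6919, 0.273, 0.075], [0.6614, 0.386, 0.075]] sides [np.float64(0.1273), np.float64(0.1195), np.float64(0.1282), np.float64(0.117)] [0.7379 0.3477 0.075 ] dist 0.8157054649962414
[ 238  200   66   69 2848] [[236.89999389648438, 215.8000030517578], [285.6000061035156, 198.89999389648438], [303.8999938964844, 251.6999969482422], [255.1999969482422, 268.70001220703125]] [[0.6126, 0.1461, 0.075], [0.6554, 0.0346, 0.075], [0.5337, -0.0096, 0.075], [0.493, 0.1, 0.075]] sides [np.float64(0.1281), np.float64(0.1194), np.float64(0.1295), np.float64(0.1169)] [0.5737 0.0678 0.075 ] dist 0.5776591142910726
```

View pics/z0.png

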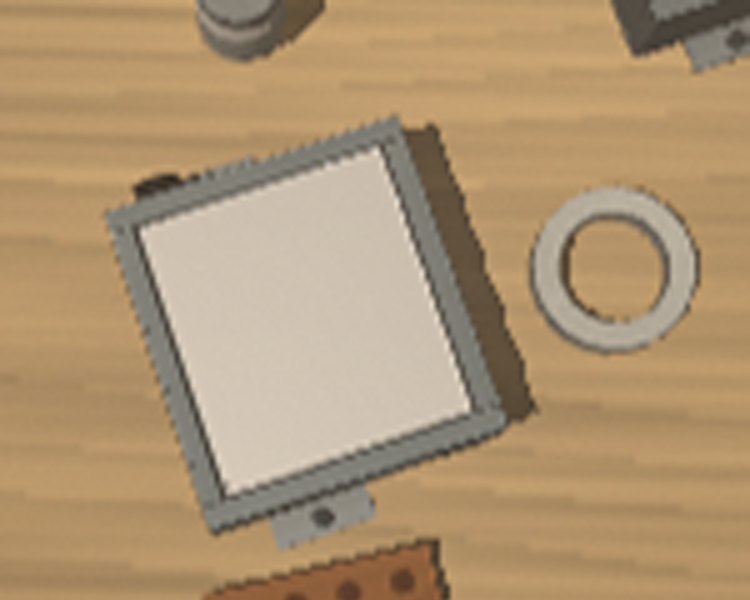

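```bash
cat >> h.py <<'E'
from scipy.spatial.transform import Rotation as Ro
YAW=0.36
C=np.array([0.5739,0.0673,0.0])
def B(p):  # box->world
    return C+Ro.from_euler('z',YAW).apply(p)
def inbox(w): return Ro.from_euler('z',-YAW).apply(np.array(w)-C)
RT=np.column_stack([[-np.sin(YAW),np.cos(YAW),0],[np.cos(YAW),np.sin(YAW),0],[0,0,-1]])
def to(p):
    s=robot.state(); R=Ro.from_quat(s['ee_rot']); t=R.inv().apply(B(p)-s['ee_pos'])*1000
    a=(R.inv()*Ro.from_matrix(RT)).as_rotvec(degrees=True)
    print('t',t.round(1),'a',a.round(1))
E
python3 - <<'E'
from h import *
c=load('scene0'); im=c['img'].copy()
for p in [(65,60,75),(65,-59.5,75),(-65,-59.5,75),(-65,60,75),(77,72,75),(77,-72,75),(-77,-72,75),(-77,72,75)]:
    u,v=proj(c,B(np.array(p)/1000)); cv2.circle(im,(round(u*1),round(v)),0,(0,0,255),-1)
cv2.imwrite('pics/z1.png',cv2.resize(im[150:270,230:350],(600,600),interpolation=cv2.INTER_NEAREST))
to([0,-.047,.100]); to([0,-.047,.15])
E
```

```text
t [-527.8 -358.8  122.5] a [-0.1  0.  44.9]
t [-527.8 -358.9   72.5] a [-0.1  0.  44.9]
```

View pics/z1.png

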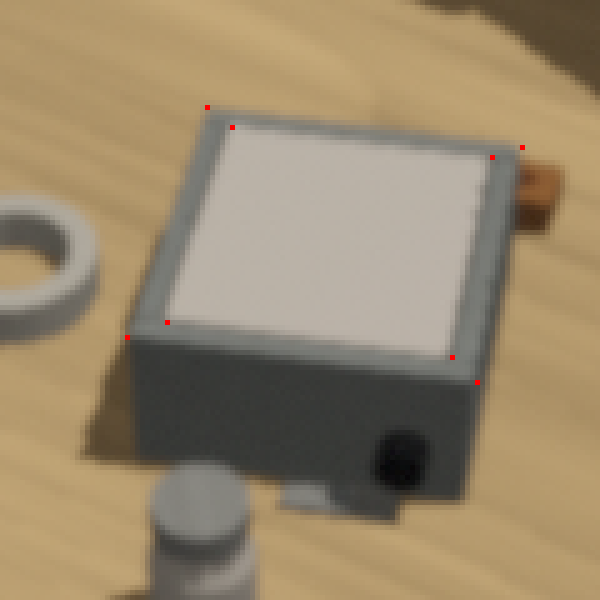

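Emit:
move_arm([
  {"tx": -30, "ty": -20, "tz": 4, "az": 3, "hand": 1},
  {"tx": -80, "ty": -54, "tz": 10, "az": 7, "hand": 1},
  {"tx": -130, "ty": -88, "tz": 17, "az": 11, "hand": 1},
  {"tx": -180, "ty": -122, "tz": 24, "az": 15, "hand": 1},
  {"tx": -230, "ty": -156, "tz": 31, "az": 20, "hand": 1},
  {"tx": -280, "ty": -190, "tz": 38, "az": 24, "hand": 1},
  {"tx": -330, "ty": -224, "tz": 44, "az": 28, "hand": 1},
  {"tx": -380, "ty": -258, "tz": 51, "az": 32, "hand": 1},
  {"tx": -430, "ty": -292, "tz": 58, "az": 37, "hand": 1},
  {"tx": -470, "ty": -320, "tz": 64, "az": 40, "hand": 1},
], newtons=20)

```text
invalid input at $.motion[0]: expected keys ax, ay, az, tx, ty, tz, hand
```

```bash
python3 - <<'E'
from h import *
to([0,-.047,.150]); to([0,-.047,.09]); to([0,-.047,.078]);s=robot.state();print(s['time_s'],inbox(s['ee_pos']),s['gripper_width'],s['contact_force'])
E
```

```text
t [-527.8 -358.9   72.5] a [-0.1  0.  44.9]
t [-527.8 -358.8  132.5] a [-0.1  0.  44.9]
t [-527.8 -358.8  144.5] a [-0.1  0.  44.9]
0.15 [-0.11850324  0.5802279   0.22201722] 0.08777467386665991 [0.34339569 0.36598726 0.30172606]
```

Emit:
move_arm([
  {"ax": 0, "ay": 0, "tx": -30, "ty": -20, "tz": 4, "az": 3, "hand": 1},
  {"ax": 0, "ay": 0, "tx": -80, "ty": -54, "tz": 10, "az": 7, "hand": 1},
  {"ax": 0, "ay": 0, "tx": -130, "ty": -88, "tz": 17, "az": 11, "hand": 1},
  {"ax": 0, "ay": 0, "tx": -180, "ty": -122, "tz": 24, "az": 15, "hand": 1},
  {"ax": 0, "ay": 0, "tx": -230, "ty": -156, "tz": 31, "az": 20, "hand": 1},
  {"ax": 0, "ay": 0, "tx": -280, "ty": -190, "tz": 38, "az": 24, "hand": 1},
  {"ax": 0, "ay": 0, "tx": -330, "ty": -224, "tz": 44, "az": 28, "hand": 1},
  {"ax": 0, "ay": 0, "tx": -380, "ty": -258, "tz": 51, "az": 32, "hand": 1},
  {"ax": 0, "ay": 0, "tx": -430, "ty": -292, "tz": 58, "az": 37, "hand": 1},
  {"ax": 0, "ay": 0, "tx": -470, "ty": -320, "tz": 64, "az": 40, "hand": 1},
], newtons=20)

```text
time_s: 1.4
ee_pos: [0.5548, 0.0802, 0.1581]
ee_rot: [0.535, 0.845, -0.001, 0.0]
contact_force: [0.8, -0.0, 0.3]
gripper_width: 0.0003
```

```bash
python3 - <<'E'
from h import *
to([0,-.047,.150]); to([0,-.047,.09]); to([0,-.047,.078]);s=robot.state();print(s['time_s'],inbox(s['ee_pos']),s['gripper_width'],s['contact_force'])
E
```

```text
t [-66.7   7.9   8.2] a [-0.1  0.1  4.7]
t [-66.6   7.9  68.2] a [-0.1  0.1  4.7]
t [-66.6   7.9  80.2] a [-0.1  0.1  4.7]
1.4 [-0.01333191  0.018832    0.15814471] 0.0002704435907296309 [ 0.8126612  -0.02448469  0.3489858 ]
```

Emit:
move_arm([
  {"ax": 0, "ay": 0, "tx": -30, "ty": 4, "tz": 10, "az": 3, "hand": 1},
  {"ax": 0, "ay": 0, "tx": -67, "ty": 8, "tz": 20, "az": 5, "hand": 1},
  {"ax": 0, "ay": 0, "tx": -67, "ty": 8, "tz": 40, "az": 5, "hand": 1},
  {"ax": 0, "ay": 0, "tx": -67, "ty": 8, "tz": 60, "az": 5, "hand": 1},
  {"ax": 0, "ay": 0, "tx": -67, "ty": 8, "tz": 72, "az": 5, "hand": 1},
  {"ax": 0, "ay": 0, "tx": -67, "ty": 8, "tz": 76, "az": 5, "hand": 1},
  {"ax": 0, "ay": 0, "tx": -67, "ty": 8, "tz": 76, "az": 5, "hand": 1},
  {"ax": 0, "ay": 0, "tx": -67, "ty": 8, "tz": 76, "az": 5, "hand": 1},
  {"ax": 0, "ay": 0, "tx": -67, "ty": 8, "tz": 76, "az": 5, "hand": 1},
  {"ax": 0, "ay": 0, "tx": -67, "ty": 8, "tz": 76, "az": 5, "hand": 1},
])

```text
time_s: 2.65
ee_pos: [0.5909, 0.023, 0.0826]
ee_rot: [0.571, 0.821, -0.0, 0.001]
contact_force: [-0.4, -0.1, -0.2]
gripper_width: 0.0004
```

```bash
python3 - <<'E'
from h import *
to([0,-.047,.066]);s=robot.state();print(s['time_s'],inbox(s['ee_pos']),s['gripper_width'],s['contact_force'])
snap('wrist','w1.png'); snap('scene','s1.png')
E
```

```text
t [ 0.4 -0.3 16.6] a [-0.   0.1 -0.3]
2.65 [ 0.00031017 -0.04740663  0.08260889] 0.0004006587566647341 [-0.44902183 -0.05402708 -0.21600511]
```

View pics/w1.png

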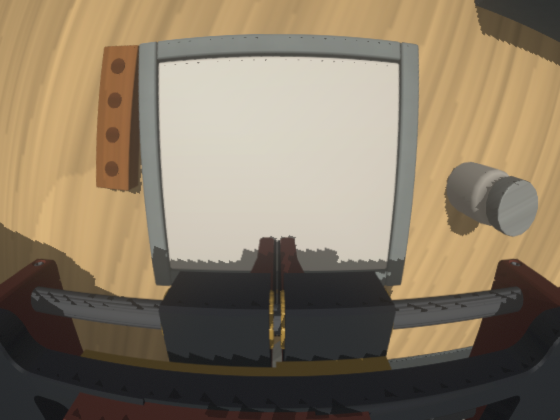

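View pics/s1.png

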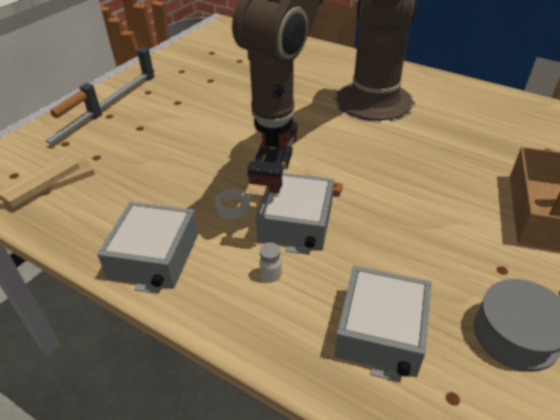

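Emit:
move_arm([
  {"ax": 0, "ay": 0, "az": 0, "tx": 0, "ty": 0, "tz": 4, "hand": 1},
  {"ax": 0, "ay": 0, "az": 0, "tx": 0, "ty": 0, "tz": 8, "hand": 1},
  {"ax": 0, "ay": 0, "az": 0, "tx": 0, "ty": 0, "tz": 11, "hand": 1},
  {"ax": 0, "ay": 0, "az": 0, "tx": 0, "ty": 0, "tz": 13, "hand": 1},
  {"ax": 0, "ay": 0, "az": 0, "tx": 0, "ty": 0, "tz": 15, "hand": 1},
  {"ax": 0, "ay": 0, "az": 0, "tx": 0, "ty": 0, "tz": 16, "hand": 1},
  {"ax": 0, "ay": 0, "az": 0, "tx": 0, "ty": 0, "tz": 17, "hand": 1},
  {"ax": 0, "ay": 0, "az": 0, "tx": 0, "ty": 0, "tz": 17, "hand": 1},
  {"ax": 0, "ay": 0, "az": 0, "tx": 0, "ty": 0, "tz": 17, "hand": 1},
  {"ax": 0, "ay": 0, "az": 0, "tx": 0, "ty": 0, "tz": 17, "hand": 1},
])

```text
time_s: 4.0
ee_pos: [0.591, 0.0231, 0.0672]
ee_rot: [0.571, 0.821, 0.0, 0.0]
contact_force: [-6.2, 0.4, 18.6]
gripper_width: 0.0004
```

Emit:
move_arm([
  {"ax": 0, "ay": 0, "az": 0, "tx": -2, "ty": 0, "tz": -15, "hand": 1},
  {"ax": 0, "ay": 0, "az": 0, "tx": -30, "ty": 0, "tz": -50, "hand": 1},
  {"ax": 0, "ay": 0, "az": 0, "tx": -65, "ty": 0, "tz": -90, "hand": 1},
  {"ax": 0, "ay": 0, "az": 0, "tx": -80, "ty": 0, "tz": -130, "hand": 1},
  {"ax": 0, "ay": 0, "az": 0, "tx": -80, "ty": 0, "tz": -150, "hand": 1},
  {"ax": 0, "ay": 0, "az": 0, "tx": -80, "ty": 0, "tz": -150, "hand": 1},
  {"ax": 0, "ay": 0, "az": 0, "tx": -80, "ty": 0, "tz": -150, "hand": 1},
  {"ax": 0, "ay": 0, "az": 0, "tx": -80, "ty": 0, "tz": -150, "hand": 1},
  {"ax": 0, "ay": 0, "az": 0, "tx": -80, "ty": 0, "tz": -150, "hand": 1},
  {"ax": 0, "ay": 0, "az": 0, "tx": -80, "ty": 0, "tz": -150, "hand": 1},
])

```text
time_s: 5.25
ee_pos: [0.6185, -0.0518, 0.2168]
ee_rot: [0.571, 0.821, -0.0, 0.0]
contact_force: [0.1, -0.2, 0.2]
gripper_width: 0.0002
```

```bash
python3 - <<'E'
from h import *
s=robot.state();print(s['time_s'],inbox(s['ee_pos']),s['contact_force'])
snap('wrist','w2.png'); snap('scene','s2.png')
E
```

```text
5.25 [-1.65410112e-04 -1.27152667e-01  2.16830399e-01] [ 0.07290878 -0.16009959  0.17474011]
```

View pics/w2.png

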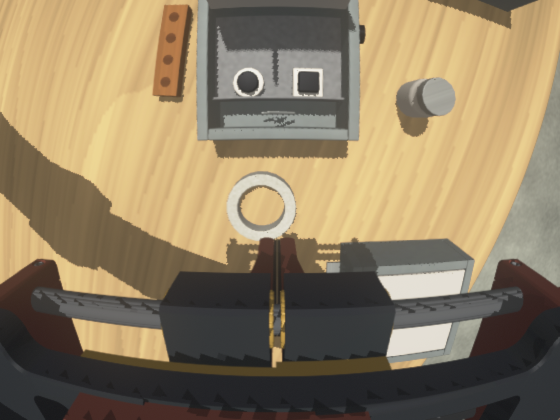

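View pics/s2.png

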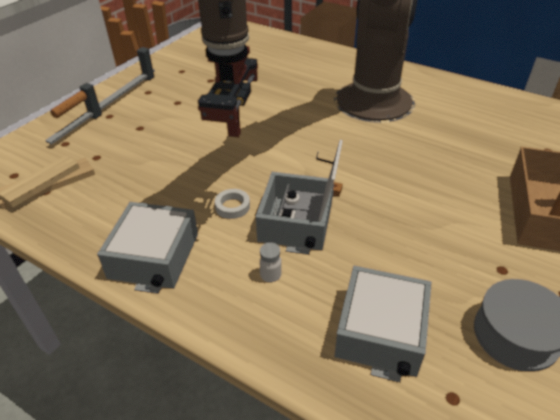

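```bash
python3 - <<'E'
from h import *
c=load('w2'); im=c['img']
x=cv2.resize(im[40:140,190:370],(720,400),interpolation=cv2.INTER_CUBIC); cv2.imwrite('pics/z2.png',x)
g=im.max(2)
m=(g<35).astype(np.uint8); m2=np.zeros_like(m); m2[65:100,232:330]=m[65:100,232:330]
n,l,st,ce=cv2.connectedComponentsWithStats(m2)
for i in range(1,n):
    if st[i,4]>30: print(st[i],ce[i],inbox(onz(c,*ce[i],.055,True)).round(4))
for p in [(-30,-15,58),(30,-15,58)]: print(proj(c,B(np.array(p)/1000),True))
to([-.03,-.015,.20]); to([-.03,-.015,.066])
E
```

```text
(np.float64(245.51005699767617), np.float64(80.6712261181577))
(np.float64(307.1488598301647), np.float64(80.38168943484696))
t [112.1 -30.5  17. ] a [ 0.   0.  -0.3]
t [112.2 -30.5 151. ] a [ 0.   0.  -0.3]
```

View pics/z2.png

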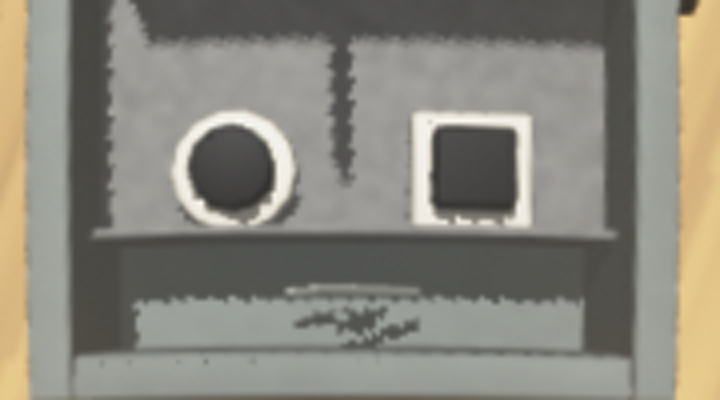

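Emit:
move_arm([
  {"ax": 0, "ay": 0, "az": 0, "tx": 40, "ty": -10, "tz": 0, "hand": 1},
  {"ax": 0, "ay": 0, "az": 0, "tx": 90, "ty": -29, "tz": 20, "hand": 1},
  {"ax": 0, "ay": 0, "az": 0, "tx": 112, "ty": -29, "tz": 60, "hand": 1},
  {"ax": 0, "ay": 0, "az": 0, "tx": 112, "ty": -29, "tz": 100, "hand": 1},
  {"ax": 0, "ay": 0, "az": 0, "tx": 112, "ty": -29, "tz": 130, "hand": 1},
  {"ax": 0, "ay": 0, "az": 0, "tx": 112, "ty": -29, "tz": 145, "hand": 1},
  {"ax": 0, "ay": 0, "az": 0, "tx": 112, "ty": -29, "tz": 150, "hand": 1},
  {"ax": 0, "ay": 0, "az": 0, "tx": 112, "ty": -29, "tz": 150, "hand": 1},
  {"ax": 0, "ay": 0, "az": 0, "tx": 112, "ty": -29, "tz": 150, "hand": 1},
  {"ax": 0, "ay": 0, "az": 0, "tx": 112, "ty": -29, "tz": 150, "hand": 1},
])

```text
time_s: 6.6
ee_pos: [0.5531, 0.0431, 0.0678]
ee_rot: [0.571, 0.821, 0.0, 0.001]
contact_force: [0.4, 0.7, -0.4]
gripper_width: 0.0006
```

```bash
python3 - <<'E'
from h import *
s=robot.state();print(s['time_s'],inbox(s['ee_pos']),s['contact_force']); to([-.0285,-.015,.052])
snap('wrist','w3.png')
E
```

```text
6.6 [-0.02799263 -0.01534034  0.06776601] [ 0.35314455  0.70689002 -0.39712971]
t [ 0.4 -0.5 15.8] a [ 0.1  0.  -0.3]
```

View pics/w3.png

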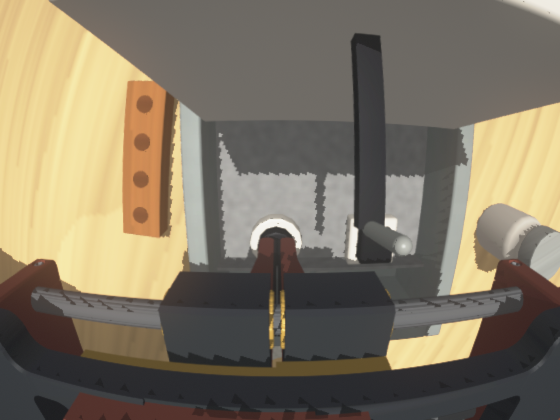

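```bash
python3 - <<'E'
from h import *
c=snap('scene','s3.png'); im=cv2.imread('pics/s3.png')
cv2.imwrite('pics/z3.png',cv2.resize(im[90:250,220:380],(600,600),interpolation=cv2.INTER_CUBIC))
im=cv2.imread('pics/s2.png')
cv2.imwrite('pics/z3b.png',cv2.resize(im[130:250,240:360],(600,600),interpolation=cv2.INTER_CUBIC))
E
```

```text
(no output)
```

View pics/z3.png

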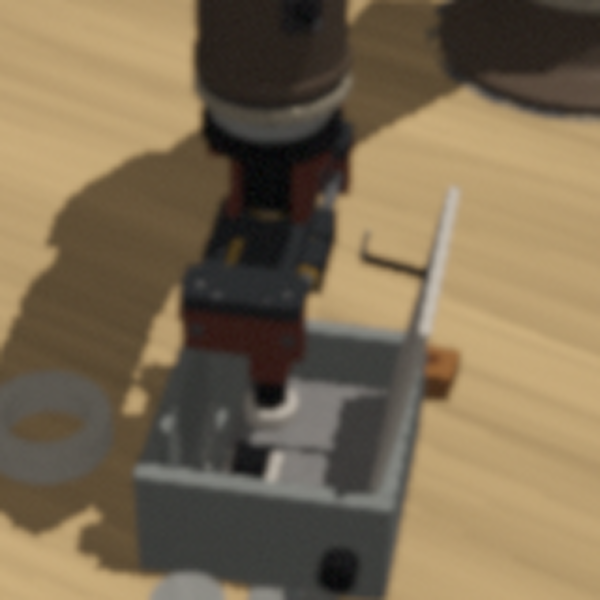

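View pics/z3b.png

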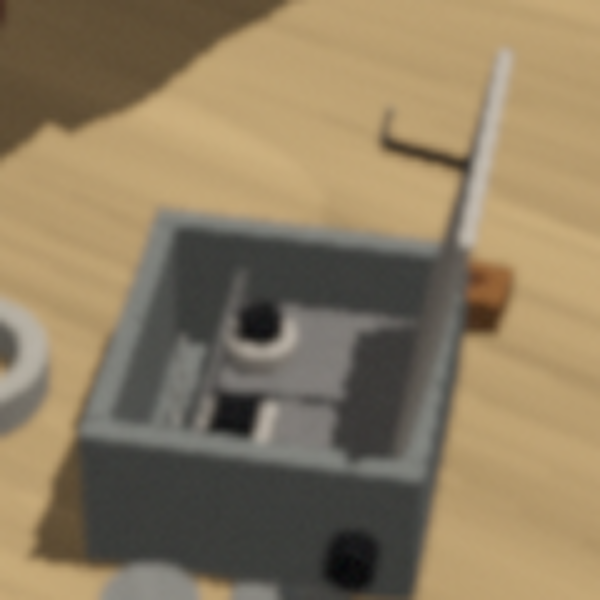

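Emit:
move_arm([
  {"ax": 0, "ay": 0, "az": 0, "tx": 0, "ty": 0, "tz": 4, "hand": 1},
  {"ax": 0, "ay": 0, "az": 0, "tx": 0, "ty": 0, "tz": 8, "hand": 1},
  {"ax": 0, "ay": 0, "az": 0, "tx": 0, "ty": 0, "tz": 11, "hand": 1},
  {"ax": 0, "ay": 0, "az": 0, "tx": 0, "ty": 0, "tz": 14, "hand": 1},
  {"ax": 0, "ay": 0, "az": 0, "tx": 0, "ty": 0, "tz": 16, "hand": 1},
  {"ax": 0, "ay": 0, "az": 0, "tx": 0, "ty": 0, "tz": 17, "hand": 1},
  {"ax": 0, "ay": 0, "az": 0, "tx": 0, "ty": 0, "tz": 18, "hand": 1},
  {"ax": 0, "ay": 0, "az": 0, "tx": 0, "ty": 0, "tz": 18, "hand": 1},
  {"ax": 0, "ay": 0, "az": 0, "tx": 0, "ty": 0, "tz": 18, "hand": 1},
  {"ax": 0, "ay": 0, "az": 0, "tx": 0, "ty": 0, "tz": 18, "hand": 1},
])

```text
time_s: 7.95
ee_pos: [0.553, 0.0431, 0.0519]
ee_rot: [0.571, 0.821, 0.001, 0.0]
contact_force: [-10.1, -0.8, 29.0]
gripper_width: 0.0006
```

Emit:
move_arm([
  {"ax": 0, "ay": 0, "az": 0, "tx": 0, "ty": 0, "tz": -20, "hand": 1},
  {"ax": 0, "ay": 0, "az": 0, "tx": 0, "ty": 0, "tz": -60, "hand": 1},
  {"ax": 0, "ay": 0, "az": 0, "tx": 0, "ty": 0, "tz": -110, "hand": 1},
  {"ax": 0, "ay": 0, "az": 0, "tx": -40, "ty": 5, "tz": -150, "hand": 1},
  {"ax": 0, "ay": 0, "az": 0, "tx": -60, "ty": 20, "tz": -190, "hand": 1},
  {"ax": 0, "ay": 0, "az": 0, "tx": -60, "ty": 28, "tz": -200, "hand": 1},
  {"ax": 0, "ay": 0, "az": 0, "tx": -60, "ty": 28, "tz": -200, "hand": 1},
  {"ax": 0, "ay": 0, "az": 0, "tx": -60, "ty": 28, "tz": -200, "hand": 1},
  {"ax": 0, "ay": 0, "az": 0, "tx": -60, "ty": 28, "tz": -200, "hand": 1},
  {"ax": 0, "ay": 0, "az": 0, "tx": -60, "ty": 28, "tz": -200, "hand": 1},
])

```text
time_s: 9.2
ee_pos: [0.5992, -0.0034, 0.2513]
ee_rot: [0.571, 0.821, 0.001, 0.0]
contact_force: [0.0, -0.3, -0.0]
gripper_width: 0.0003
```

```bash
python3 - <<'E'
from h import *
s=robot.state();print(s['time_s'],inbox(s['ee_pos']),s['contact_force']); to([0,.12,.25])
c=snap('scene','s4.png'); im=cv2.imread('pics/s4.png')
cv2.imwrite('pics/z4.png',cv2.resize(im[130:250,240:360],(600,600),interpolation=cv2.INTER_CUBIC))
c=load('s4')
# flap edge points
import cv2
E
```

```text
9.2 [-0.00118467 -0.07507577  0.25128629] [ 0.04111723 -0.28109805 -0.02248589]
t [195.1   0.2   1.4] a [ 0.1 -0.  -0.3]
```

View pics/z4.png

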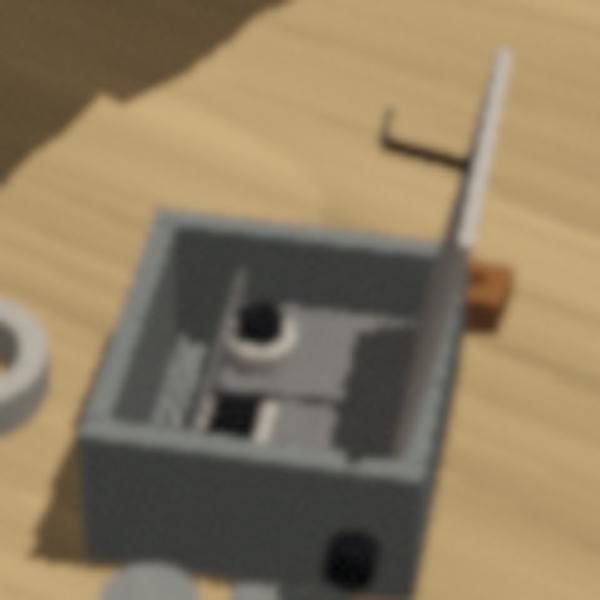

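Emit:
move_arm([
  {"ax": 0, "ay": 0, "az": 0, "tx": 40, "ty": 0, "tz": 0, "hand": 1},
  {"ax": 0, "ay": 0, "az": 0, "tx": 90, "ty": 0, "tz": 0, "hand": 1},
  {"ax": 0, "ay": 0, "az": 0, "tx": 140, "ty": 0, "tz": 0, "hand": 1},
  {"ax": 0, "ay": 0, "az": 0, "tx": 185, "ty": 0, "tz": 0, "hand": 1},
  {"ax": 0, "ay": 0, "az": 0, "tx": 200, "ty": 0, "tz": 10, "hand": 1},
  {"ax": 0, "ay": 0, "az": 0, "tx": 200, "ty": 0, "tz": 50, "hand": 1},
  {"ax": 0, "ay": 0, "az": 0, "tx": 200, "ty": 0, "tz": 85, "hand": 1},
  {"ax": 0, "ay": 0, "az": 0, "tx": 200, "ty": 0, "tz": 100, "hand": 1},
  {"ax": 0, "ay": 0, "az": 0, "tx": 200, "ty": 0, "tz": 100, "hand": 1},
  {"ax": 0, "ay": 0, "az": 0, "tx": 200, "ty": 0, "tz": 100, "hand": 1},
])

```text
time_s: 10.5
ee_pos: [0.5309, 0.1841, 0.1527]
ee_rot: [0.571, 0.821, 0.001, 0.001]
contact_force: [0.5, -0.1, 0.8]
gripper_width: 0.0
```

```bash
python3 - <<'E'
from h import *
s=robot.state();print(s['time_s'],inbox(s['ee_pos']),s['contact_force']); p0=inbox(s['ee_pos'])
# corner path: finger -y lower corner at (y-10, z). outer face: hinge(60,72)+r*(-cos,sin)+3*(sin,cos)
for th,r in [(100,90),(90,80),(80,82),(70,84),(60,87),(50,90),(40,93),(30,96),(20,99),(10,102),(3,105),(0,106)]:
    t=np.radians(th); y=60-r*np.cos(t)+3*np.sin(t)+10; z=72+r*np.sin(t)+3*np.cos(t)
    print(th,round(y,1),round(z,1),'tx',round(y-p0[1]*1e3,1),'tz',round(p0[2]*1e3-z,1))
snap('scene','s5.png')
E
```

```text
10.5 [0.00087838 0.12441949 0.15273726] [ 0.4890402  -0.06065367  0.80572839]
100 88.6 160.1 tx -35.8 tz -7.4
90 73.0 152.0 tx -51.4 tz 0.7
80 58.7 153.3 tx -65.7 tz -0.5
70 44.1 152.0 tx -80.3 tz 0.8
60 29.1 148.8 tx -95.3 tz 3.9
50 14.4 142.9 tx -110.0 tz 9.9
40 0.7 134.1 tx -123.7 tz 18.7
30 -11.6 122.6 tx -136.1 tz 30.1
20 -22.0 108.7 tx -146.4 tz 44.1
10 -29.9 92.7 tx -154.3 tz 60.1
3 -34.7 80.5 tx -159.1 tz 72.2
0 -36.0 75.0 tx -160.4 tz 77.7
```

View pics/s5.png

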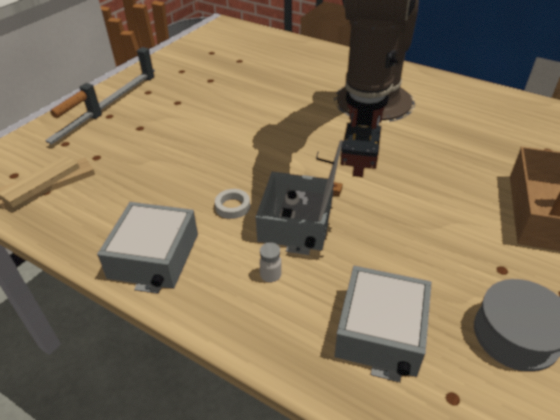

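Emit:
move_arm([
  {"ax": 0, "ay": 0, "az": 0, "tx": -18, "ty": 0, "tz": 0, "hand": 1},
  {"ax": 0, "ay": 0, "az": 0, "tx": -34, "ty": 0, "tz": 0, "hand": 1},
  {"ax": 0, "ay": 0, "az": 0, "tx": -48, "ty": 0, "tz": 0, "hand": 1},
  {"ax": 0, "ay": 0, "az": 0, "tx": -62, "ty": 0, "tz": 0, "hand": 1},
  {"ax": 0, "ay": 0, "az": 0, "tx": -74, "ty": 0, "tz": 0, "hand": 1},
  {"ax": 0, "ay": 0, "az": 0, "tx": -85, "ty": 0, "tz": 2, "hand": 1},
  {"ax": 0, "ay": 0, "az": 0, "tx": -95, "ty": 0, "tz": 4, "hand": 1},
  {"ax": 0, "ay": 0, "az": 0, "tx": -103, "ty": 0, "tz": 7, "hand": 1},
  {"ax": 0, "ay": 0, "az": 0, "tx": -110, "ty": 0, "tz": 10, "hand": 1},
  {"ax": 0, "ay": 0, "az": 0, "tx": -117, "ty": 0, "tz": 14, "hand": 1},
])

```text
time_s: 11.8
ee_pos: [0.5717, 0.0743, 0.1386]
ee_rot: [0.571, 0.821, 0.002, 0.001]
contact_force: [0.1, 2.2, 0.7]
gripper_width: 0.001
```

```bash
python3 - <<'E'
from h import *
s=robot.state();p0=inbox(s['ee_pos']);print(s['time_s'],p0,s['contact_force'])
for th,r in [(40,93),(30,96),(20,101),(10,107),(3,114),(0,116)]:
    t=np.radians(th); y=60-r*np.cos(t)+3*np.sin(t)+10; z=72+r*np.sin(t)+3*np.cos(t)
    print(th,round(y,1),round(z,1),'tx',round(y-p0[1]*1e3,1),'tz',round(p0[2]*1e3-z,1))
snap('scene','s6.png')
E
```

```text
11.8 [0.00043499 0.00726425 0.138621  ] [0.1363154  2.22963571 0.65519363]
40 0.7 134.1 tx -6.6 tz 4.5
30 -11.6 122.6 tx -18.9 tz 16.0
20 -23.9 109.4 tx -31.1 tz 29.3
10 -34.9 93.5 tx -42.1 tz 45.1
3 -43.7 81.0 tx -51.0 tz 57.7
0 -46.0 75.0 tx -53.3 tz 63.6
```

View pics/s6.png

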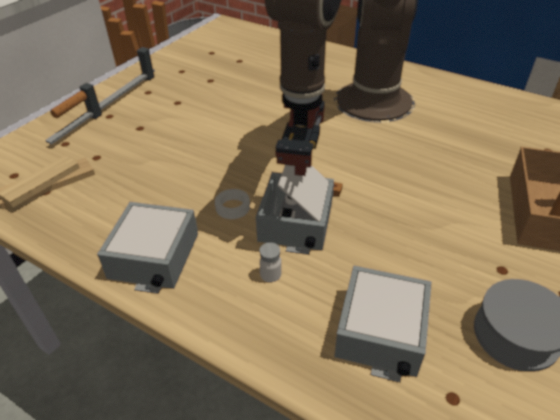

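Emit:
move_arm([
  {"ax": 0, "ay": 0, "az": 0, "tx": -7, "ty": 0, "tz": 5, "hand": 1},
  {"ax": 0, "ay": 0, "az": 0, "tx": -13, "ty": 0, "tz": 10, "hand": 1},
  {"ax": 0, "ay": 0, "az": 0, "tx": -19, "ty": 0, "tz": 16, "hand": 1},
  {"ax": 0, "ay": 0, "az": 0, "tx": -25, "ty": 0, "tz": 23, "hand": 1},
  {"ax": 0, "ay": 0, "az": 0, "tx": -31, "ty": 0, "tz": 30, "hand": 1},
  {"ax": 0, "ay": 0, "az": 0, "tx": -37, "ty": 0, "tz": 37, "hand": 1},
  {"ax": 0, "ay": 0, "az": 0, "tx": -42, "ty": 0, "tz": 45, "hand": 1},
  {"ax": 0, "ay": 0, "az": 0, "tx": -47, "ty": 0, "tz": 51, "hand": 1},
  {"ax": 0, "ay": 0, "az": 0, "tx": -51, "ty": 0, "tz": 56, "hand": 1},
  {"ax": 0, "ay": 0, "az": 0, "tx": -53, "ty": 0, "tz": 60, "hand": 1},
])

```text
time_s: 13.1
ee_pos: [0.5905, 0.023, 0.0779]
ee_rot: [0.572, 0.82, 0.001, 0.001]
contact_force: [-0.1, 0.9, 1.4]
gripper_width: 0.0004
```

```bash
python3 - <<'E'
from h import *
s=robot.state();p0=inbox(s['ee_pos']);print(s['time_s'],p0,s['contact_force'])
to([0,-.047,.0655])
snap('wrist','w7.png')
E
```

```text
13.1 [-6.75827196e-05 -4.73550297e-02  7.78673985e-02] [-0.08772587  0.89288243  1.39212619]
t [ 0.4  0.  12.4] a [ 0.2  0.  -0.4]
```

View pics/w7.png

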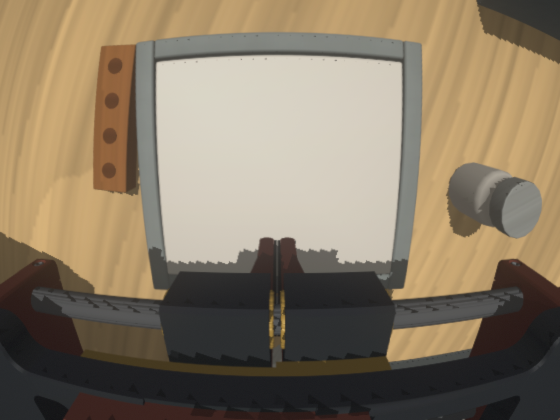

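Nearly flush; now press to the stop.

Emit:
move_arm([
  {"ax": 0, "ay": 0, "az": 0, "tx": 0, "ty": 0, "tz": 3, "hand": 1},
  {"ax": 0, "ay": 0, "az": 0, "tx": 0, "ty": 0, "tz": 6, "hand": 1},
  {"ax": 0, "ay": 0, "az": 0, "tx": 0, "ty": 0, "tz": 8, "hand": 1},
  {"ax": 0, "ay": 0, "az": 0, "tx": 0, "ty": 0, "tz": 10, "hand": 1},
  {"ax": 0, "ay": 0, "az": 0, "tx": 0, "ty": 0, "tz": 11, "hand": 1},
  {"ax": 0, "ay": 0, "az": 0, "tx": 0, "ty": 0, "tz": 12, "hand": 1},
  {"ax": 0, "ay": 0, "az": 0, "tx": 0, "ty": 0, "tz": 13, "hand": 1},
  {"ax": 0, "ay": 0, "az": 0, "tx": 0, "ty": 0, "tz": 13, "hand": 1},
  {"ax": 0, "ay": 0, "az": 0, "tx": 0, "ty": 0, "tz": 13, "hand": 1},
  {"ax": 0, "ay": 0, "az": 0, "tx": 0, "ty": 0, "tz": 13, "hand": 1},
])

```text
time_s: 14.4
ee_pos: [0.5908, 0.0228, 0.067]
ee_rot: [0.572, 0.82, 0.002, 0.001]
contact_force: [-7.6, 0.0, 24.7]
gripper_width: 0.0002
```

Emit:
move_arm([
  {"ax": 0, "ay": 0, "az": 0, "tx": 0, "ty": 0, "tz": -5, "hand": 1},
  {"ax": 0, "ay": 0, "az": 0, "tx": 0, "ty": 0, "tz": -14, "hand": 1},
  {"ax": 0, "ay": 0, "az": 0, "tx": -20, "ty": 0, "tz": -40, "hand": 1},
  {"ax": 0, "ay": 0, "az": 0, "tx": -60, "ty": 0, "tz": -80, "hand": 1},
  {"ax": 0, "ay": 0, "az": 0, "tx": -90, "ty": 0, "tz": -120, "hand": 1},
  {"ax": 0, "ay": 0, "az": 0, "tx": -100, "ty": 0, "tz": -150, "hand": 1},
  {"ax": 0, "ay": 0, "az": 0, "tx": -100, "ty": 0, "tz": -150, "hand": 1},
  {"ax": 0, "ay": 0, "az": 0, "tx": -100, "ty": 0, "tz": -150, "hand": 1},
  {"ax": 0, "ay": 0, "az": 0, "tx": -100, "ty": 0, "tz": -150, "hand": 1},
  {"ax": 0, "ay": 0, "az": 0, "tx": -100, "ty": 0, "tz": -150, "hand": 1},
])

```text
time_s: 15.65
ee_pos: [0.6244, -0.0706, 0.216]
ee_rot: [0.571, 0.821, 0.001, 0.0]
contact_force: [0.6, 0.3, -0.0]
gripper_width: 0.0004
```

```bash
python3 - <<'E'
from h import *
s=robot.state();print(s['time_s'],inbox(s['ee_pos']),s['contact_force'])
snap('scene','s8.png');snap('wrist','w8.png')
E
```

```text
15.65 [-0.0013729  -0.14686191  0.21596811] [ 0.55881491  0.27413604 -0.02270027]
```

View pics/s8.png

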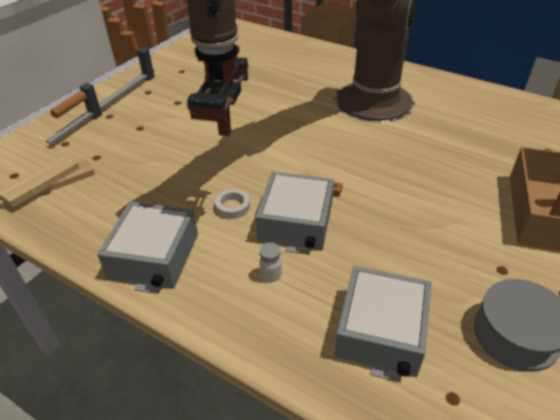

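View pics/w8.png

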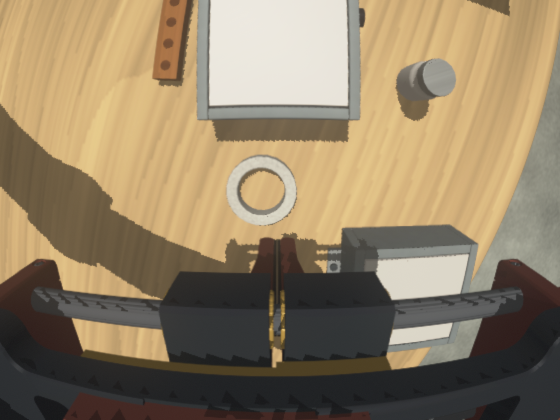

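Both pictures show the flap shut and flush (scene: about (297,195)). The tape, jar and strip are where they were. I'm handing in.

```bash
python3 - <<'E'
from h import *
a=cv2.imread('pics/scene0.png').astype(int);b=cv2.imread('pics/s8.png').astype(int)
print('diff box/bystanders',np.abs(a-b)[170:290,210:350].max(2).mean())
print(workorder.hand_in())
E
```

```text
diff box/bystanders 4.50922619047619
the job is handed in; nothing more can be done
None
```

The breaker is reset and the flap is latched shut again. I handed the job in at about 16 s of the 54 s allowed.

- **Opening the flap:** I pressed its free edge to the stop (tip at z = 67 mm, 19 N) and let go. It sprang wide open, and the pictures confirmed it.
- **Round button:** It was the one at x = -30 mm. I pressed it fully in (tip at 52 mm, 29 N against the stop), and the next picture showed it back out. I never touched the square button.
- **Closing the flap:** I swung it down from behind with the fingertips and pressed it to the stop (67 mm, 25 N). It stayed shut after I let go.

**Last checks:** About 1 s after release, the pictures showed the flap flush. The tape, jar and strip looked where they stood at the start. The fingers were clear, with contact force under 1 N.

**One disagreement:** The button pixels sat 1–2 mm off my first box estimate along x, so I shifted the press by 1.5 mm. No check failed.

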